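# Hover the filter holder's top plate over its threaded holes

### The arm

A 6-joint arm with a two-finger parallel gripper is mounted at the origin on the work surface. World frame = base frame: x ahead of the robot, y to its left, z up, the work surface at z = 0. Lengths are in m, angles in rad, forces in N, time in s.
With the tool pointing down it reaches from about 0.275 to 0.825 m from the base axis. Payload 5.2 kg.
Tool frame: the origin (TCP) lies between the finger pads; the fingertips stand 25 mm ahead of it and the grasp point (between the pads) lies 6 mm ahead of it (bot.tip_extent is the distance from the TCP to the fingertips, in m); z points along the fingers, y is the line along which they close (so a half turn about z gives the same grasp; the last joint's range is limited). The gripper opens to 93 mm and grips with 3 to 60 N. Pads are 15 mm wide; open, the fingers measure 128 mm over their backs; the gripper's body (75 mm by 188 mm) begins 65 mm behind the grasp point.
Start: joints at [1.08, 0.259, 1.535, -0, 1.348, -0.203], TCP at [0.156, 0.527, 0.244] pointing down, gripper open.
Joint ranges: [-3.14, 3.14], [-0.91, 2.08], [0.19, 2.58], [-1.22, 4.36], [0.22, 2.71], [-3.12, 3.12]. Speed limits (rad/s): [2.57, 2.57, 3.14, 3.14, 3.14, 3.14].

### API

Orientations are given as a unit quaternion [w, x, y, z].
In Python, from station import bot, kinematics, cams, sensors gives the robot as it stands. Calls block until the motion is done:
- bot.move_to(position, orientation): joint-space move of the TCP to a pose.
- bot.line_to(position, rotation=None, rate=0.15, max_force=None): straight line of the TCP; rotation=None keeps the orientation; rate is the mean speed in m/s. With max_force (N) it stops when the force on the tool has changed by that much, and returns True; else False.
- bot.goto_joints(angles): joint-space move.
- bot.command_gripper(opening): opening from 0.0 (shut) to 1.0 (fully open); the grip force is fixed at half the most; returns when the fingers have stopped.
- bot.hold(seconds).
- kinematics.ik(position, orientation): joint angles nearest the present ones, or None.
- cams.grab_frame(name): name is "scene" or "top" or "wrist"; returns (picture, depth): 420x560x3 uint8, blue, green, red; 420x560 float32, m along the optical axis (not along the pixel's ray), 0 where there is no reading.
- cams.calibration(name): a dict with "camera_matrix" (3x3 intrinsics, pixels), "k1" (the pictures are not rectified: a ray, as slopes to the right and down, at radius r is drawn at 1 + k1 r^2 times it, then the intrinsics apply), "world_to_cam" (4x4, takes a point from world to camera coordinates). Camera axes: x right, y up, looking along -z (the intrinsics and any distortion apply to the point x, -y, -z); pixel columns grow to the right and rows downward; lengths in m; the calibration is good to about 2 mm. A picture is of the moment at which its call begins: read the wrist's pose just before it. calibration takes no time and is no camera call; for the wrist camera it gives the pose at the moment of the call.
A pose or a line that the arm cannot do raises bot.Unreachable and nothing moves.
- bot.sign_off(): hands the job in; it is judged then, once.
Readings, each from a call of its own:
- sensors.read_t(): time.
- sensors.read_q(): joint angles.
- sensors.read_qvel(): joint speeds.
- sensors.read_joint_efforts(): joint torques, N m.
- sensors.read_ee_pos(): TCP position.
- sensors.read_orientation(): TCP orientation.
- sensors.read_force(): force on the tool from outside, world axes, zero at the start.
- sensors.read_moment(): the same for the moment, N m.
- sensors.read_finger_gap(): opening from 0.0 (shut) to 1.0 (fully open).
- sensors.read_gripper_force(): force on a finger pad.
Only numpy, scipy, OpenCV 4.12 (cv2) and the standard library are available. Lean on these libraries where they do the work, as an engineer would, in place of code of your own. Each camera call takes 0.05 s, during which the arm holds its last target. There are 200 camera calls.

### The job

The filter holder stands ready with its membrane and O-ring laid in. Pick up its top plate (the four-lugged one with the vent valve), turn it so the vent valve comes on the same side as the drain cock, and hold it level about a centimetre above the holder, each of the four threaded holes showing whole through the plate's hole above it, ready for the screws to be started. Do not let the plate touch the holder, leave everything else on the bench where it is, and finish still holding the plate there, steady in the gripper.

Things in the scene. Friction and masses are not known exactly. Their poses are not given: they have to be found in the camera images.
- holder: fixed stainless filter holder on three legs: round base plate 96 mm across with four 28 mm lugs, lug centres 60 mm from its axis (148 mm over lugs), top face 100 mm above the bench with a white membrane and black O-ring on it (1.6 mm proud). M8 threaded hole (8 mm) in each lug. Origin: on the bench under its axis; z up, x towards the drain cock
- cock (a point): middle of the holder's drain cock, a small ball valve with a lever, on the drain pipe that comes out from under the base plate along the holder's +x, midway between two lugs: 93 mm from the axis, 48 mm above the bench. The cock and its barb reach 128 mm from the axis and stay under 80 mm above the bench
- top_plate: loose stainless top plate, 0.45 to 0.65 kg, lying right way up on the bench: disc 96 mm across, 8 mm thick, four 28 mm lugs (centres 60 mm from the axis, 148 mm over lugs), each with a plain 14 mm hole; hex inlet boss in the middle, vent valve to one side. Balances on its axis within 2 mm. Origin: centre of the underside; z up, x towards the vent valve
- boss (a point): centre of the top plate's hexagonal inlet boss, on the axis 25 mm above the underside. Boss: 24 mm across flats, from 8 to 42 mm above the underside; a hose barb 13 mm thick goes on up to 66 mm. Two flats face the plate's +y and -y: gripped there from above, the vent valve is clear of the fingers
- vent (a point): top of the top plate's vent valve: a post with a round black cap 18 mm across, 36 mm from the axis along the plate's +x, midway between two lugs, top 28 mm above the underside; a small spout reaches 54 mm from the axis
- hole1 (a point): centre of the plate's hole 1 at the underside, 45 degrees from the plate's +x (vent valve) towards +y, 60 mm from its axis
- hole2 (a point): centre of the plate's hole 2 at the underside, 135 degrees from the plate's +x (vent valve) towards +y, 60 mm from its axis
- hole3 (a point): centre of the plate's hole 3 at the underside, 225 degrees from the plate's +x (vent valve) towards +y, 60 mm from its axis
- hole4 (a point): centre of the plate's hole 4 at the underside, 315 degrees from the plate's +x (vent valve) towards +y, 60 mm from its axis
- thread1 (a point): centre of the holder's threaded hole 1 at the top face, 45 degrees from the holder's +x (drain cock) towards +y, 60 mm from its axis; hole 1 belongs over it
- thread2 (a point): centre of the holder's threaded hole 2 at the top face, 135 degrees from the holder's +x (drain cock) towards +y, 60 mm from its axis; hole 2 belongs over it
- thread3 (a point): centre of the holder's threaded hole 3 at the top face, 225 degrees from the holder's +x (drain cock) towards +y, 60 mm from its axis; hole 3 belongs over it
- thread4 (a point): centre of the holder's threaded hole 4 at the top face, 315 degrees from the holder's +x (drain cock) towards +y, 60 mm from its axis; hole 4 belongs over it
- small_plate: the smaller steel top plate of another holder, a bystander: disc 60 mm across with three lugs (100 mm over all), hex boss 19 mm, no vent valve. Origin: centre of its underside
- screw_dish: bystander: round steel dish 88 mm across, 16 mm high, with four thumb screws standing in it, 41 mm high over all. Origin: centre of its underside
- forceps: bystander: steel forceps lying flat, 130 mm long, 15 mm wide, 9 mm high. Origin: on the bench under its middle; x along its length
- tip_box: bystander: blue pipette tip box with clear lid, 93 x 127 x 91 mm high (x, y, z). Origin: centre of its underside
- burner: bystander: gas burner, round blue foot 84 mm across and upright tube, 158 mm high, with a short gas inlet reaching 58 mm from its axis towards its own +x, 26 mm up. Origin: centre of its underside
- filter_box: bystander: round flat plastic box of membrane filters, 63 mm across, 18 mm high. Origin: centre of its underside
- reagent_bottle: bystander: amber glass jar with blue cap, 70 mm across, 140 mm high. Origin: centre of its underside
Mind the look-alikes: they are no part of the job. Leave any red look-alike of the top_plate alone.

How it is judged:
By the outcome, as a careful person would: the job done as asked, in the order asked, and still so for the second after the job is handed in, while the arm keeps its last pose, push and grip.
It also fails if it takes over 42 s, if anything falls off the work surface, if the arm or the gripper's body presses on something with over 40 N, if the wrist force passes 120 N, or if a joint passes its speed limit or range.

## Working session

There is one attempt and no reset: what is moved stays moved. The work goes in short steps, each a Python script; the robot and the scene stay as the last script left them, time stands still between calls to the robot, and variables do not carry over. Pictures are saved under pics/ and viewed, at most 10 in all, crops included, and the job is handed in when it is done.

```bash
mkdir -p pics; ls; python3 - <<'E'
from station import bot,cams,sensors
import cv2,numpy as np
for n in("top","scene"):
    p,d=cams.grab_frame(n); cv2.imwrite(f"pics/{n}0.png",p); np.save(f"{n}0.npy",d)
    c=cams.calibration(n); print(n,c)
print(sensors.read_t())
E
```

```text
pics
top {'camera_matrix': array([[425.65498177,   0.        , 274.07596935],
       [  0.        , 425.65498177, 210.03110348],
       [  0.        ,   0.        ,   1.        ]]), 'k1': -0.01039869787653801, 'world_to_cam': array([[-1.61243621e-02, -9.99869265e-01, -1.20733047e-03,
        -9.41797262e-02],
       [ 9.81583143e-01, -1.60593281e-02,  1.90359215e-01,
        -5.45015002e-01],
       [-1.90353718e-01,  1.88432569e-03,  9.81713763e-01,
        -1.26112810e+00],
       [ 0.00000000e+00,  0.00000000e+00,  0.00000000e+00,
         1.00000000e+00]])}
scene {'camera_matrix': array([[525.81799506,   0.        , 292.98088545],
       [  0.        , 525.81799506, 209.44116365],
       [  0.        ,   0.        ,   1.        ]]), 'k1': -0.0083760788130783, 'world_to_cam': array([[-0.51040179,  0.85987271,  0.01043692,  0.36486522],
       [-0.70669312, -0.42633125,  0.56464724,  0.28404415],
       [ 0.48997434,  0.28082126,  0.82526636, -1.79159103],
       [ 0.        ,  0.        ,  0.        ,  1.        ]])}
0.1
```

View pics/top0.png

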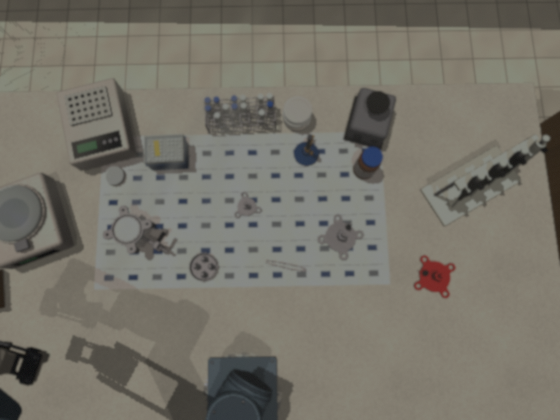

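View pics/scene0.png

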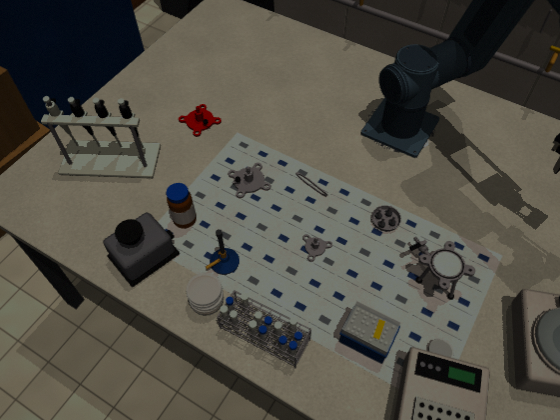

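Top view: the robot base is at the bottom. There are three plate candidates: grey four-lugged at (341,236), red four-lugged at (435,276), and small three-lugged at (246,206). Only the grey one fits (four lugs, steel, vent cap). The holder, with its white membrane, is at (127,229), and its cock points towards (165,242). I'll confirm this in an enlarged crop.

```bash
cat > h.py <<'E'
import numpy as np,cv2
from station import bot,kinematics,cams,sensors
def cast(uv,z,c):
    K,k1=c["camera_matrix"],c["k1"]
    s=cv2.undistortPoints(np.float64(uv).reshape(-1,1,2),K,np.array([k1,0,0,0.]))[:,0]
    T=np.linalg.inv(c["world_to_cam"]); o=T[:3,3]
    d=np.c_[s[:,0],-s[:,1],-np.ones(len(s))]@T[:3,:3].T
    return o+d*((z-o[2])/d[:,2])[:,None]
def proj(P,c):
    P=np.atleast_2d(P); p=P@c["world_to_cam"][:3,:3].T+c["world_to_cam"][:3,3]
    p=p*[1,-1,-1]
    return cv2.projectPoints(p,np.zeros(3),np.zeros(3),c["camera_matrix"],np.array([c["k1"],0,0,0.]))[0][:,0]
E
python3 - <<'E'
from h import *
p=cv2.imread("pics/top0.png");c=cams.calibration("top")
a=cv2.resize(p[200:275,300:385],None,fx=4.5,fy=4.5,interpolation=3)
b=cv2.resize(p[195:270,95:180],None,fx=4.5,fy=4.5,interpolation=3)
cv2.imwrite("pics/crop.png",np.hstack([a,b]))
print(cast([[341,237],[435,276]],.008,c),cast([[127,229]],.1,c),cast([[160,240]],.06,c))
print(sensors.read_orientation()); w=cams.calibration("wrist");T=np.linalg.inv(w["world_to_cam"]);print(T.round(3),w["camera_matrix"],w["k1"],sensors.read_ee_pos())
E
```

```text
[[ 0.46193804 -0.31270692  0.008     ]
 [ 0.33538963 -0.59892414  0.008     ]] [[0.48425156 0.33195307 0.1       ]] [[0.45510956 0.24400952 0.06      ]]
[-2.75665641e-04  1.43413246e-01  9.89662532e-01 -7.98059023e-04]
[[ 0.284 -0.918 -0.276  0.076]
 [ 0.959  0.272  0.083  0.55 ]
 [-0.001 -0.288  0.957  0.385]
 [ 0.     0.     0.     1.   ]] [[305.0824981    0.         279.61880776]
 [  0.         305.0824981  205.99717058]
 [  0.           0.           1.        ]] -0.04563119781945847 [0.15588902 0.52697914 0.24288744]
```

View pics/crop.png

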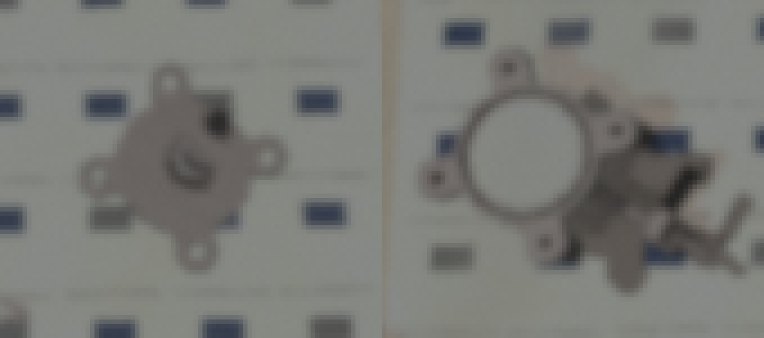

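The crop confirms the plate on the left: grey, four lugs, black vent cap at crop (217,122). The holder is on the right, with threads at about (510,68), (617,130), (546,242) and (438,178), and the cock to its lower right.

```bash
cat >> h.py <<'E'
from scipy.spatial.transform import Rotation as R
def quat(yaw):  # tool down, tool x along yaw
    return [0,np.cos(yaw/2),np.sin(yaw/2),0]
def fit(H):  # holes in order 1..4 -> centre, yaw
    c=H.mean(0); a=np.arctan2(*(H-c).T[::-1])-np.deg2rad([45,135,225,315])
    return c,np.angle(np.exp(1j*a).mean()),np.linalg.norm(H-c,axis=1)
E
python3 - <<'E'
from h import *
c=cams.calibration("top")
P=np.array([[171,82],[268,157],[197,250],[99,178]])/4.5+[300,200]
Hh=(np.array([[510,68],[617,130],[546,242],[438,178]])-[382,0])/4.5+[95,195]
cap=cast([np.array([217,122])/4.5+[300,200]],.028,c)[0,:2]
for Q,z,ref in((P,.008,cap),(Hh,.1,np.array([.455,.244]))):
    X=cast(Q,z,c)[:,:2]; m=X.mean(0); v=ref-m; ry=np.arctan2(v[1],v[0])
    X=X[np.argsort((np.arctan2(*(X-m).T[::-1])-ry)%(2*np.pi))]
    m,y,r=fit(X); print(m,np.rad2deg(y),np.rad2deg(ry),r)
    for s in(0,np.pi):
        q=kinematics.ik([*m,.2],quat(y+s)); print(s,None if q is None else q.round(2))
E
```

```text
[ 0.46201963 -0.31218451] -38.846431238824486 -37.217467295792 [0.06045341 0.0601263  0.05895352 0.05968487]
0 [-0.79  0.3   1.58 -0.    1.25  1.45]
3.141592653589793 [-0.79  0.3   1.58 -0.    1.25 -1.69]
[0.48350678 0.33076961] -120.65739013061723 -108.18711956750215 [0.05993108 0.05956901 0.05999677 0.05978193]
0 [ 0.41  0.35  1.51 -0.    1.28 -2.2 ]
3.141592653589793 [ 0.41  0.35  1.51 -0.    1.28  0.94]
```

```bash
python3 - <<'E'
from h import *
out=[]
for n,m,y,z in(("hold",[.4835,.3308],-120.66,.1),("plate",[.4620,-.3122],-38.85,.008)):
    bot.move_to([*m,z+.158],quat(np.deg2rad(y)+np.pi)); bot.hold(.3)
    c=cams.calibration("wrist"); p,d=cams.grab_frame("wrist")
    cv2.imwrite(f"pics/w_{n}.png",p); np.save(f"w_{n}.npy",d); np.savez(f"c_{n}.npz",**c)
    a=np.deg2rad(y)+np.deg2rad([45,135,225,315])
    H=np.c_[m[0]+.06*np.cos(a),m[1]+.06*np.sin(a),np.full(4,z)]
    print(n,proj(H,c).round(1).tolist(),sensors.read_t(),sensors.read_ee_pos())
    out.append(p[:, 80:480])
cv2.imwrite("pics/w.png",np.hstack(out))
E
```

```text
hold [[322.2, 234.5], [325.7, 153.8], [239.1, 153.7], [242.0, 234.4]] 1.875 [0.48308696 0.33129601 0.25806415]
plate [[320.8, 236.8], [324.1, 156.5], [237.7, 156.5], [240.8, 236.8]] 4.5417 [ 0.46219548 -0.31196007  0.16605602]
```

View pics/w.png

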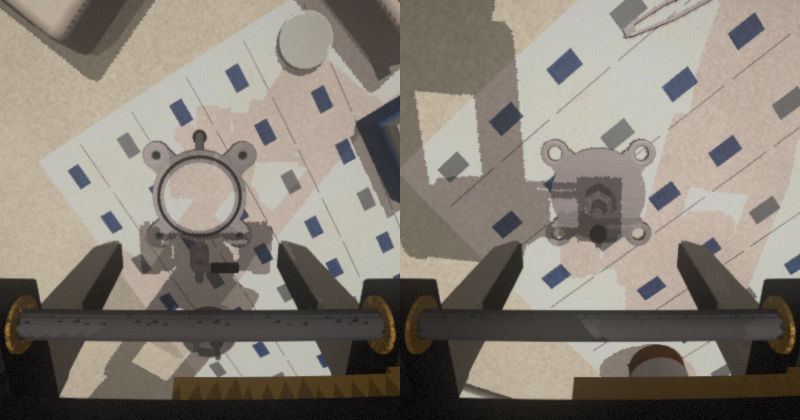

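```bash
python3 - <<'E'
import cv2,numpy as np
rows=[]
P={"hold":[(236,155),(323,155),(238,236),(321,237)],"plate":[(235,153),(321,153),(236,233),(319,233)]}
for n,Q in P.items():
    p=cv2.imread(f"pics/w_{n}.png")
    rows.append(np.hstack([cv2.convertScaleAbs(cv2.resize(p[v-14:v+14,u-14:u+14],(196,196),interpolation=0),alpha=1.3) for u,v in Q]))
cv2.imwrite("pics/holes.png",np.vstack(rows))
E
```

```text
(no output)
```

View pics/holes.png

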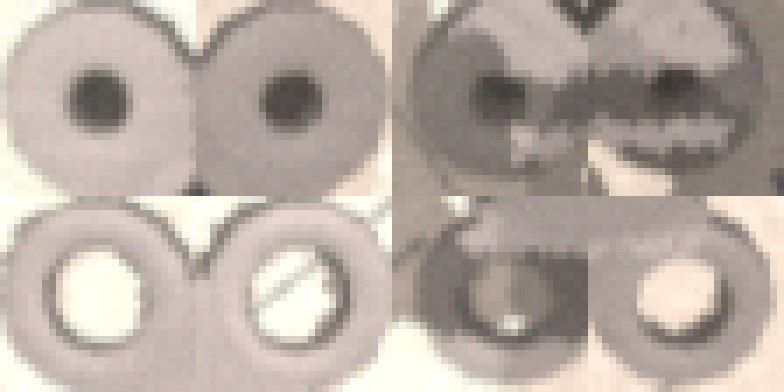

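Top row: the threaded holes are dark discs about 8 px across, two of them partly in shadow. Bottom row: the plate's 14 px rims. I fit each set with the known geometry.

```bash
python3 - <<'E'
from h import *
P={"hold":[(236,155),(323,155),(238,236),(321,237)],"plate":[(235,153),(321,153),(236,233),(319,233)]}
D={"hold":[(99,100),(95,101),(106,95),(87,86)],"plate":[(94,99),(102,100),(118,97),(98,101)]}
G={"hold":([.4835,.3308],-120.66,.1),"plate":([.4620,-.3122],-38.85,.008)}
for n in P:
    c=dict(np.load(f"c_{n}.npz")); uv=np.array(P[n])-14+np.array(D[n])/7-.5
    m,y,z=G[n]; X=cast(uv,z,c)[:,:2]
    X=X[np.argsort((np.arctan2(*(X-m).T[::-1])-np.deg2rad(y))%(2*np.pi))]
    m,y,r=fit(X); a=y+np.deg2rad([45,135,225,315]); 
    print(n,m.round(4),np.rad2deg(y).round(2),r.round(4),((X-m-.06*np.c_[np.cos(a),np.sin(a)])*1e3).round(1).tolist())
    np.savez(f"p_{n}.npz",m=m,y=y)
# table level check from wrist depth near plate/holder
E
```

```text
hold [0.4801 0.3319] -120.62 [0.0597 0.0598 0.0598 0.0601] [[0.2, 0.4], [-0.2, -0.3], [0.0, -0.2], [-0.1, 0.1]]
plate [ 0.4569 -0.3118] -38.71 [0.0601 0.0594 0.0601 0.059 ] [[0.1, 0.2], [0.5, -0.5], [-0.1, -0.6], [-0.5, 0.9]]
```

```bash
python3 - <<'E'
from h import *
g=np.load("p_plate.npz"); m,y=g["m"],float(g["y"])
Q=quat(y+np.pi)
bot.move_to([*m,.15],Q)
print(bot.line_to([*m,.037],rate=.1,max_force=15), sensors.read_force())
bot.command_gripper(0.0); bot.hold(.2)
print(sensors.read_finger_gap()*93,sensors.read_gripper_force(),sensors.read_ee_pos(),sensors.read_force())
bot.line_to([*m,.20],rate=.1); bot.hold(.4)
print(sensors.read_finger_gap()*93,sensors.read_force(),sensors.read_moment(),sensors.read_ee_pos(),sensors.read_t())
c=cams.calibration("wrist"); p,d=cams.grab_frame("wrist"); np.savez("c_held.npz",**c); np.save("w_held.npy",d)
cv2.imwrite("pics/w_held.png",p)
E
```

```text
False [ 0.04602912  0.0327293  -0.09030446]
23.643976114738198 29.99987323419191 [ 0.45701727 -0.31156784  0.03698369] [ 2.21533425  2.33190394 -1.33780817]
23.657386628424906 [-0.11911096 -0.34313397 -4.6401379 ] [ 0.00037273  0.03981733 -0.06436001] [ 0.4568494  -0.31177945  0.19990688] 9.5333
```

View pics/w_held.png

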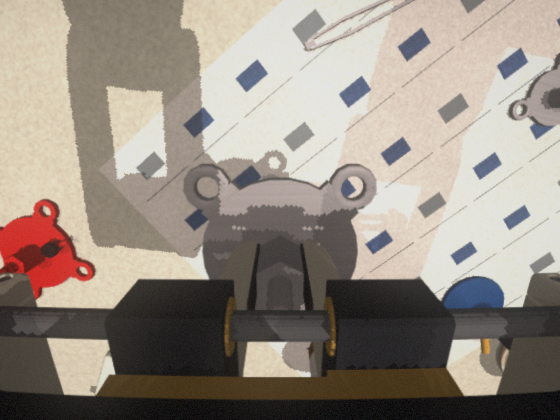

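The plate is held (23.7 mm gap, 4.6 N). Its two camera-side holes show at about (209,186) and (353,186). I'll enlarge those two to measure where the plate sits in the gripper.

```bash
python3 - <<'E'
import cv2,numpy as np
p=cv2.imread("pics/w_held.png")
cv2.imwrite("pics/hh.png",np.hstack([cv2.convertScaleAbs(cv2.resize(p[186-28:186+28,u-28:u+28],(392,392),interpolation=0),alpha=1.4) for u in(208,352)]))
E
```

```text
(no output)
```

View pics/hh.png

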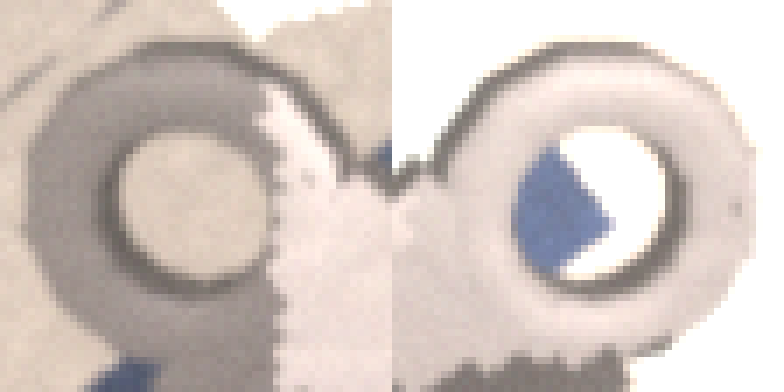

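```bash
cat >> h.py <<'E'
def held(uv,c,tcp,yaw):  # near holes (left,right) -> plate centre, yaw in tool-derived frame
    X=cast(uv,tcp[2]-.029,c)[:,:2]; mid=X.mean(0); d=X[1]-X[0]
    L=np.linalg.norm(d); d/=L; n=np.array([-d[1],d[0]])
    tx=np.array([np.cos(yaw),np.sin(yaw)]); n*=np.sign(n@tx)   # n = toward camera = -plate x
    cen=mid-n*.06*np.cos(np.pi/4)
    return cen,np.arctan2(*(-n)[::-1]),L
E
python3 - <<'E'
from h import *
g=np.load("p_plate.npz"); y=float(g["y"]); h=np.load("p_hold.npz"); hm,hy=h["m"],float(h["y"])
c=dict(np.load("c_held.npz")); tcp=np.array([.45685,-.31178,.19991])
cen,py,L=held([[206.36,187.8],[353.07,187.6]],c,tcp,y+np.pi)
w=lambda a:np.array([[np.cos(a),-np.sin(a)],[np.sin(a),np.cos(a)]])
off=w(y+np.pi).T@(cen-tcp[:2]); dy=(py-y+np.pi)%(2*np.pi)-np.pi
print("plate in tool (tool x, world-left of it) mm",off*1e3,"dyaw",np.rad2deg(dy),"L",L)
q=hy-dy+np.pi; t=hm-w(q)@off
print("target",t,np.rad2deg(q))
np.savez("tgt.npz",t=t,q=q)
bot.move_to([.457,-.312,.25],quat(y+np.pi))
bot.move_to([*t,.25],quat(q)); bot.hold(.3)
bot.line_to([*t,.168],rate=.1,max_force=20); bot.hold(.5)
print(sensors.read_ee_pos(),sensors.read_force(),sensors.read_finger_gap()*93,sensors.read_t())
c=cams.calibration("wrist"); p,d=cams.grab_frame("wrist"); np.savez("c_pre.npz",**c)
cv2.imwrite("pics/pre.png",p)
T,d=cams.grab_frame("top"); cv2.imwrite("pics/top_pre.png",T)
b=[cv2.convertScaleAbs(cv2.resize(p[186-28:186+28,u-28:u+28],(392,392),interpolation=0),alpha=1.4) for u in(208,352)]
cv2.imwrite("pics/pre_h.png",np.hstack(b))
E
```

```text
plate in tool (tool x, world-left of it) mm [-0.79058016  1.61304699] dyaw 0.03753714154422901 L 0.08462313246624682
target [0.48188092 0.33175162] 59.33886016909764
[0.48190277 0.33177054 0.16812746] [-0.95837205  0.33187108 -4.71451593] 23.66503332524744 13.9667
```

View pics/pre_h.png

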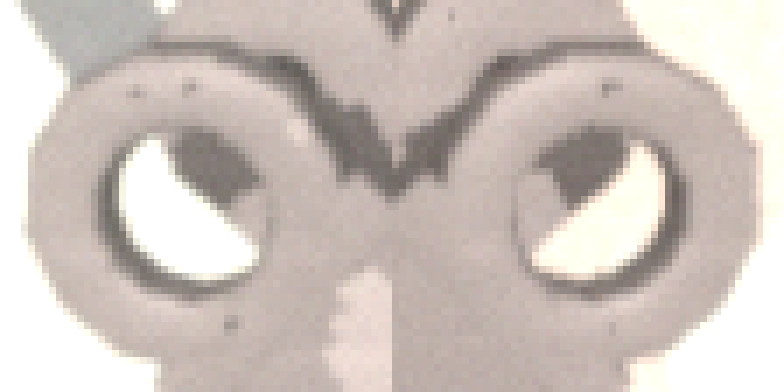

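Both near holes are in view. The threads show as dark patches at about (212,160) and (590,160), displaced by parallax as expected, because the camera looks obliquely across a 31 mm gap. I'll check that numerically and look at the top view.

```bash
python3 - <<'E'
from h import *
h=np.load("p_hold.npz"); hm,hy=h["m"],float(h["y"]); c=dict(np.load("c_pre.npz"))
a=hy+np.deg2rad([225,135,45,315])
f=lambda z,r=.06:np.c_[hm[0]+r*np.cos(a),hm[1]+r*np.sin(a),np.full(4,z)]
for z in(.1,.139):
    u=proj(f(z),c); print(z,[((u[i]-[uu-28,158]+.5)*7+[s,0]).round(0).tolist() for i in(0,1) for uu,s in((208,0),(352,392))])
T=cv2.imread("pics/top_pre.png")
cv2.imwrite("pics/tp.png",cv2.resize(T[190:275,80:190],None,fx=7,fy=7,interpolation=3))
E
```

```text
0.1 [[276.0, 92.0], [-340.0, 92.0], [1129.0, 91.0], [513.0, 91.0]]
0.139 [[186.0, 176.0], [-430.0, 176.0], [1220.0, 175.0], [604.0, 175.0]]
```

View pics/tp.png

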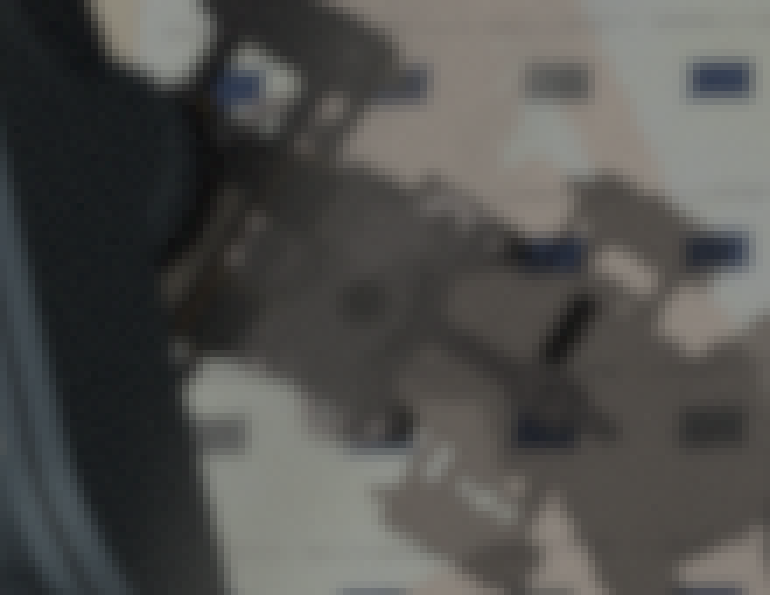

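```bash
python3 - <<'E'
from h import *
g=np.load("p_plate.npz"); y=float(g["y"]);t=np.load("tgt.npz")
for n,tcp,yaw in(("hold",[.48309,.33130,.25806],np.deg2rad(-120.66)+np.pi),("plate",[.46220,-.31196,.16606],np.deg2rad(-38.85)+np.pi),("held",[.45685,-.31178,.19991],y+np.pi),("pre",[.48190,.33177,.16813],float(t["q"]))):
    c=dict(np.load(f"c_{n}.npz")); T=np.linalg.inv(c["world_to_cam"]); r=R.from_quat(np.roll(quat(yaw),-1))
    print(n,(r.inv().apply(T[:3,3]-tcp)*1e3).round(2),(r.inv()*R.from_matrix(T[:3,:3])).as_euler('xyz',degrees=True).round(2))
c=dict(np.load("c_held.npz"));X=cast([[206.36,187.8],[353.07,187.6]],.17091,c)
print(((X[:,:2]-[.45685,-.31178])@np.array([[np.cos(y+np.pi),-np.sin(y+np.pi)],[np.sin(y+np.pi),np.cos(y+np.pi)]])*1e3).round(2))
c=dict(np.load("c_pre.npz"));q=float(t["q"]);X=cast([[206.36,187.8],[353.07,187.6]],.13913,c)
print(((X[:,:2]-[.48190,.33177])@np.array([[np.cos(q),-np.sin(q)],[np.sin(q),np.cos(q)]])*1e3).round(2))
print(np.rad2deg(y),np.load("p_hold.npz")["m"])
E
```

```text
hold [  79.21   -2.01 -142.07] [ 1.6324e+02 -2.0000e-02  8.9950e+01]
plate [  82.21   -1.71 -142.04] [1.6322e+02 3.0000e-02 9.0000e+01]
held [  82.14   -1.76 -142.06] [1.6324e+02 3.0000e-02 9.0040e+01]
pre [  79.14   -1.72 -142.04] [ 1.6324e+02 -2.0000e-02  9.0040e+01]
[[ 41.61  43.95]
 [ 41.66 -40.67]]
[[ 38.61  44.06]
 [ 38.68 -40.55]]
-38.71096444646128 [0.48009022 0.33189415]
```

The camera-to-TCP offset, seen in the tool frame, differs by 3 mm between the two yaws. So the calibration has a constant world offset against the encoders of about (-2.2,-0.4) mm. The right correction is therefore plate-to-holder within the same camera view. The holder lug edges seen through the holes lie 141–144 px from the predicted threads (142 expected), which confirms the holder estimate.

```bash
python3 - <<'E'
from h import *
h=np.load("p_hold.npz"); hm,hy=h["m"],float(h["y"]); q=float(np.load("tgt.npz")["q"])
c=cams.calibration("wrist"); tcp=np.array(sensors.read_ee_pos())
cen,py,L=held([[206.36,187.8],[353.07,187.6]],c,tcp,q)
d=hm-cen; print("shift mm",d*1e3,"yaw err",np.rad2deg(hy-py),L)
t=tcp[:2]+d
bot.line_to([*t,.168],rate=.03); bot.line_to([*t,.1475],rate=.04,max_force=15); bot.hold(.5)
tcp=np.array(sensors.read_ee_pos()); print(tcp,sensors.read_force(),sensors.read_t(),sensors.read_finger_gap()*93)
c=cams.calibration("wrist"); p,_=cams.grab_frame("wrist"); cv2.imwrite("pics/fin.png",p)
a=hy+np.deg2rad([225,135])
for z in(.1,tcp[2]-.029):
    u=proj(np.c_[hm[0]+.06*np.cos(a),hm[1]+.06*np.sin(a),[z]*2],c); print(z,((u-[[180,158],[324,158]]+.5)*7+[[0,0],[392,0]]).round())
b=[cv2.convertScaleAbs(cv2.resize(p[186-28:186+28,u-28:u+28],(392,392),interpolation=0),alpha=1.4) for u in(208,352)]
cv2.imwrite("pics/fin_h.png",np.hstack(b))
E
```

```text
shift mm [1.62827088 2.51824988] yaw err -0.012406762966084032 0.08462013336067783
[0.48354772 0.33427984 0.14758905] [-0.47942028 -0.81260931 -3.92195682] 15.4833 23.60478941181922
0.1 [[234. 165.]
 [553. 164.]]
0.11858905363682026 [[186. 212.]
 [600. 211.]]
```

View pics/fin_h.png

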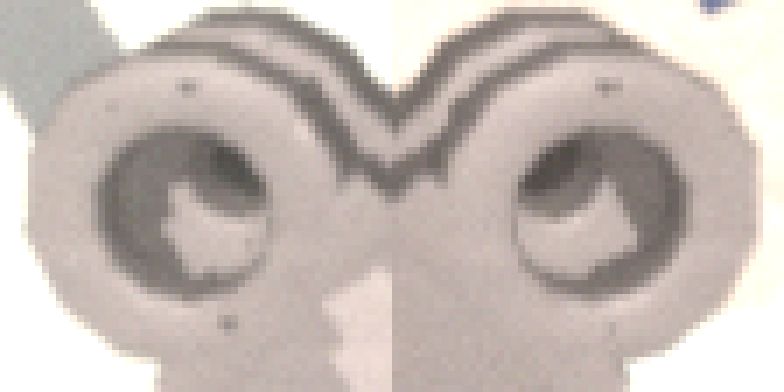

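```bash
python3 - <<'E'
from h import *
for _ in range(4):
    bot.hold(.2); print(np.round(sensors.read_force(),2),np.round(sensors.read_moment(),3),sensors.read_gripper_force(),np.abs(sensors.read_qvel()).max())
bot.sign_off(); print(sensors.read_t())
E
```

```text
[-0.4  -0.06 -5.18] [-0.084  0.119 -0.013] 29.999008948216215 0.0021086744809177107
[-0.42 -0.45 -4.88] [-0.046  0.024 -0.01 ] 29.998962631216273 0.0010214257860052325
[ 1.43  0.18 -5.17] [-0.068  0.083 -0.003] 29.998977173818275 0.0019993451977500694
[ 0.38 -0.53 -5.25] [-0.002  0.119 -0.004] 29.99899887072388 0.0009686388241610308
the job is handed in; nothing more can be done
the job is handed in; nothing more can be done
```

I handed the job in with the top plate held steady and level about 10.6 mm above the holder, vent valve on the drain-cock side. The two camera-side holes line up with their threads to within about 1 mm; the two vent-side holes were out of view and follow from the plate's geometry.

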